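# Reset the nock stop of an arrow saw to its collar

## Task

The sliding carriage of the arrow saw is still set for short bolts; set it back to arrow length. Press down the brake button in the middle of the carriage with your fingertips to free it, and keep it pressed while you push the carriage along the rail, away from the saw head, until it is fully up against the clamped collar; then let the button spring up so that the brake holds the carriage there. Never force the carriage along with its brake on, and leave the other things on the bench as they are.

Things in the scene. Friction and masses are not known exactly. Their poses are not given: they have to be found in the camera images.
- arrow_saw: Saw fixed on the bench: aluminium T-slot rail 900 x 40 mm, top 52 mm above the bench, motor and disc (saw head) at one end. Origin at bench level under the rail's centre line, 500 mm from its saw end; +y runs level along the rail away from the saw head (rail: y -500 to +400 mm), z up. Two roller rests, 101 mm above the bench, stand on the rail at y -460 and -270 mm.
- carriage (a joint): Travel of the carriage along the rail in m, growing away from the saw head (arrow_saw's +y); at 0 its middle is at y = -120 mm of arrow_saw. It starts between 0 and 0.12. Brake off, it slides with 1 to 2 N; brake on, it is held against some 15 N.
- brake (a joint): How far the brake button is pressed, in m: about 0 when up (brake on), 0.008 at the bottom. It moves straight down against a spring: 7 N before it starts to move, 9 N at 0.004, 11 N at the bottom. The brake is free from about 0.001 on and grips again by itself when the button comes up.
- button_top (a point): Centre of the top of the brake button, which is the middle of the carriage: a flat black rubber pad 50 mm along the rail, 44 mm wide, 78 mm above the bench when up. The point moves with the button. Beyond both ends of the button, along the rail, stands a cheek of the carriage, 4.5 mm higher than the unpressed button; from cheek to cheek it is 68 mm clear (34 mm each way from this point).
- carriage_end (a point): Middle of the carriage's flat end that faces away from the saw head, 58 mm along the rail from the button's centre, 58 mm above the bench; axes as arrow_saw. The carriage is 116 mm long, 64 mm wide, dark steel with bright aluminium cheeks.
- collar_face (a point): Middle of the collar's flat face towards the carriage, 58 mm above the bench; axes as arrow_saw. The collar: a split aluminium block with two screws, 28 mm long, 56 mm wide, top 71 mm above the bench, clamped immovably on the rail between the carriage and the rail's free end. The carriage is home when carriage_end meets this point.
- glue_bottle: White bottle, 42 mm across, 115 mm tall, loose, beside the rail. Origin at the centre of its foot. Bystander.
- points_jar: Glass jar with a metal cap, 56 mm across, 55 mm tall, loose, beside the rail. Origin at the centre of its foot. Bystander.
- sanding_block: Cork sanding block, 62 x 105 x 31 mm, loose, beside the rail. Origin at the centre of its underside. Bystander.
- try_square: Try square lying flat beside the rail, loose: dark wooden stock 24 x 115 mm, 16 mm high, with a thin steel blade standing out 108 mm from one end of it, at a right angle, away from the rail. Origin at the centre of the stock's underside. Bystander.
- nock_cup (a point): Centre of the mouth of the brass nock cup, which faces the saw head, on a small post on the cheek at the carriage's saw end; 98 mm above the bench, 65 mm along the rail from the button's centre. Post and cup rise to 107 mm above the bench and stay 45 mm or more along the rail from the button's centre.

How it is judged:
By the outcome, as a careful person would: the job done as asked, in the order asked, and still so for the second after the job is handed in, with the robot touching nothing.
It also fails if it takes over 48 s, if anything falls off the work surface, if the arm or the gripper's body presses on something with over 40 N, if the wrist force passes 120 N, or if a joint passes its speed limit or range.

## Robot

A 7-joint arm with a two-finger parallel gripper is mounted at the origin on the work surface. World frame = base frame: x ahead of the robot, y to its left, z up, the work surface at z = 0. Lengths are in m, angles in rad, forces in N, time in s.
With the tool pointing down it reaches from about 0.4 to 0.85 m from the base axis. Payload 4.5 kg.
Tool frame: the origin (TCP) lies midway between the tips of the shut fingers; the grasp point (between the pads) lies 19 mm behind it; z points along the fingers, y is the direction in which the jaws open and shut (so a half turn about z gives the same grasp; the last joint's range is limited). The gripper opens to 88 mm and grips with 3 to 60 N. Pads are 18 mm wide; open, the fingers measure 123 mm over their backs; the gripper's body (75 mm by 187 mm) begins 45 mm behind the grasp point.
Start: joints at [1.304, 0.689, -0.195, 1.565, 0.157, 0.902, -0.215], TCP at [0.185, -0.597, 0.239] pointing down, gripper open.
Joint ranges: [-3.01, 3.01], [-0.46, 2.08], [-1.47, 1.51], [0.13, 2.56], [-1, 4.14], [0.04, 2.09], [-2.66, 2.66]. Speed limits (rad/s): [2.57, 2.57, 3.14, 3.14, 3.14, 3.14, 3.14].

## Interface

Orientations are given as a unit quaternion [x, y, z, w].
In Python, from plant import r, viewer gives the robot as it stands.
- The arm moves only by the tool play_rows, never from a script. Its argument "commands" is a list of rows, each an object with "delta_rot": the turn, a rotation vector about the tool's x, y, z normalised to -1 to 1, where 1 is pi rad, a list of three; "travel": the shift along the tool's x, y, z normalised to -1 to 1, where 1 is 15 cm, a list of three; "gripper": the opening, from -1 (shut) to 1 (fully open). In form: [{"delta_rot": [wx, wy, wz], "travel": [x, y, z], "gripper": gripper}, ...]. A call has 1 to 12 rows; each row is the pose to reach, as a shift and turn from the pose commanded when the call began, along the tool's axes at that moment, turning the shorter way round; what a row does not reach only later rows make up. A row lasts 1/8 s, in which the tool goes at most 62.5 mm and 10.7 degrees, less where a joint would pass 70% of its speed; a pose out of reach is approached as far as the arm can. A call with a number of a shift or a turn outside -1 to 1 is refused whole. A call with a gripper value outside its range is refused whole. The fingers move at their own pace and stop on an object; "force" is the grip in N (left out, the last holds). Time passes only in rows, so rows that repeat a pose let the fingers close. It gives the time, the measured TCP pose, the force and the opening at its end, in the units of the state.
- r.get_state(): the state, without advancing time (a new reading comes with each control period).
- viewer.snapshot(name): name is "scene" or "top" or "wrist"; returns a dict with "color" (400x640x3 uint8, red, green, blue), "z_map" (400x640 float32, m along the optical axis (not along the pixel's ray), 0 where there is no reading), "fx", "fy", "cx", "cy" (pixels), "origin" and "attitude" of the camera in the world. Camera axes: x right, y up, looking along -z (the intrinsics and any distortion apply to the point x, -y, -z); pixel columns grow to the right and rows downward; lengths in m; the calibration is good to about 2 mm. A picture is of the moment at which its call begins.
- r.finish_job(): hands the job in, once; it reports no verdict.
Trained networks look in the newest picture that a camera, given by its name, has taken for a name from the list of things; names that differ only in an ending like _2 or _b are one class to them, and where a whole thing is asked for, a point or a joint stands for the part that bears it (a point fixed in the world has none). Each returns a list of dicts, best first, with "conf" (0 to 1); they miss things now and then, are a little off and sometimes report something else, mostly with a low value. They report only what shows in the picture. A call takes as long as a camera call.
- viewer.outline_of(camera, label): "pixels" (400x640 bool, what is visible of it) and "at" ([column, row] in pixels, amid what is visible of it).
- viewer.pinpoint(camera, label): "at" ([column, row] in pixels: a listed point, or the origin of a listed thing).
The state is a dict: "clock": time; "q": joint angles; "qd": joint speeds; "joint_torque": joint torques, N m; "tool_pos": TCP position; "eef_rot": TCP orientation; "contact_force": force on the tool from outside, world axes, zero at the start; "moment": the same for the moment, N m; "opening": opening from 0.0 (shut) to 1.0 (fully open).
Only numpy, scipy, OpenCV 4.12 (cv2) and the standard library are available. Lean on these libraries where they do the work, as an engineer would, in place of code of your own. Each camera call takes 0.05 s, during which the arm holds its last target. There are 200 camera calls.

## Working session

There is one attempt and no reset: what is moved stays moved. The work goes in short steps, Python scripts to look and compute and a tool call to move; the robot and the scene stay as the last step left them, time stands still between calls to the robot, and variables do not carry over. Pictures are saved under pics/ and viewed, about 8 in all and at most 12, crops included, and the job is handed in when it is done.

Besides the shell and the picture viewer there is one more tool, called after "Request:" in YAML: its name, and indented under it one key for each argument. play_rows: Moves the arm, as the interface text tells. Its arguments: {"type":"object","properties":{"commands":{"type":"array","items":{"type":"object","properties":{"delta_rot":{"type":"array","items":{"type":"number","minimum":-1,"maximum":1}},"travel":{"type":"array","items":{"type":"number","minimum":-1,"maximum":1}},"gripper":{"type":"number"}}}},"force":{"type":"number"}},"required":["commands"]}

```bash
mkdir -p pics; cat > h.py <<'E'
import numpy as np, cv2
from scipy.spatial.transform import Rotation as R
from plant import r, viewer
def world(s,px,z=None):
    u,v=px
    d=np.array([(u-s['cx'])/s['fx'],-(v-s['cy'])/s['fy'],-1.])
    a=np.array(s['attitude']); M=R.from_quat(a).as_matrix() if a.size==4 else a.reshape(3,3)
    o=np.array(s['origin']); w=M@d
    if z is None: t=s['z_map'][int(round(v)),int(round(u))]
    else: t=(z-o[2])/w[2]
    return o+t*w
Z=dict(button_top=.078,carriage_end=.058,collar_face=.058,nock_cup=.098,arrow_saw=0,glue_bottle=0,points_jar=0,sanding_block=0,try_square=0)
def look(cam,names=Z):
    s=viewer.snapshot(cam)
    for n in names:
        for p in viewer.pinpoint(cam,n)[:2]:
            print(cam,n,round(p['conf'],2),np.round(p['at'],1),'z-plane',np.round(world(s,p['at'],Z[n]),4),'depth',np.round(world(s,p['at']),4))
    return s
def save(s,f): cv2.imwrite('pics/'+f,s['color'][:,:,::-1])
E
python3 - <<'E'
from h import *
for c in('top','scene'):
    s=look(c); save(s,c+'1.png')
st=r.get_state(); print(st['tool_pos'],st['eef_rot'],st['contact_force'],st['clock']); print(R.from_quat(st['eef_rot']).as_matrix().round(3))
E
```

```text
top button_top 0.73 [379.7 231.7] z-plane [ 0.503  -0.0613  0.078 ] depth [ 0.5029 -0.0611  0.0793]
top carriage_end 0.76 [346.4 234.9] z-plane [0.5057 0.0015 0.058 ] depth [ 5.089e-01 -5.000e-04  3.300e-02]
top collar_face 0.93 [234.9 239.4] z-plane [0.5182 0.22   0.058 ] depth [0.5165 0.218  0.0695]
top nock_cup 0.73 [413.7 226.8] z-plane [ 0.5035 -0.123   0.098 ] depth [ 0.5024 -0.1212  0.1058]
top arrow_saw 0.85 [368.8 237.5] z-plane [ 0.5031 -0.049   0.    ] depth [ 0.494  -0.0392  0.0773]
top glue_bottle 0.84 [340.5 298.2] z-plane [0.3854 0.0233 0.    ] depth [0.3865 0.0286 0.1106]
top points_jar 0.78 [255.9 176.4] z-plane [0.6583 0.1771 0.    ] depth [0.6434 0.1709 0.0522]
top points_jar 0.71 [414.5 228.6] z-plane [ 0.5125 -0.1469  0.    ] depth [ 0.4993 -0.1229  0.1026]
top sanding_block 0.56 [369.  160.5] z-plane [ 0.67   -0.0698  0.    ] depth [ 0.6614 -0.0655  0.0287]
top try_square 0.8 [441.2 282. ] z-plane [ 0.3976 -0.1856  0.    ] depth [ 0.3976 -0.1817  0.0143]
top try_square 0.37 [370.1 237.7] z-plane [ 0.5025 -0.0517  0.    ] depth [ 0.4933 -0.0416  0.0779]
scene but
[... 315 characters left out ...]
.  220.2] z-plane [ 0.5003 -0.1267  0.098 ] depth [ 0.4973 -0.1246  0.0937]
scene arrow_saw 0.8 [275.8 225. ] z-plane [ 0.502  -0.0369  0.    ] depth [ 0.5369 -0.0683  0.0577]
scene glue_bottle 0.62 [260.  183.3] z-plane [0.3761 0.0344 0.    ] depth [0.4033 0.0117 0.0363]
scene points_jar 0.7 [379.8 205.3] z-plane [0.65   0.1769 0.    ] depth [0.6646 0.1504 0.0336]
scene try_square 0.86 [199.4 239.5] z-plane [ 0.4005 -0.1837  0.    ] depth [ 0.4139 -0.1907  0.0186]
[ 0.18518881 -0.59694436  0.23874126] [ 9.88712134e-01  1.49827619e-01 -4.29497746e-06  2.35970429e-05] [-4.00848759e-05  3.71924028e-01 -1.09053875e+00] 1.0
[[ 0.955  0.296 -0.   ]
 [ 0.296 -0.955 -0.   ]
 [-0.     0.    -1.   ]]
```

```bash
python3 - <<'E'
import cv2,numpy as np
a=cv2.imread('pics/top1.png');b=cv2.imread('pics/scene1.png')
cv2.imwrite('pics/both1.png',cv2.resize(np.vstack([a[100:350],b[80:330]]),None,fx=1.2,fy=1.2))
E
```

```text
(no output)
```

View pics/both1.png

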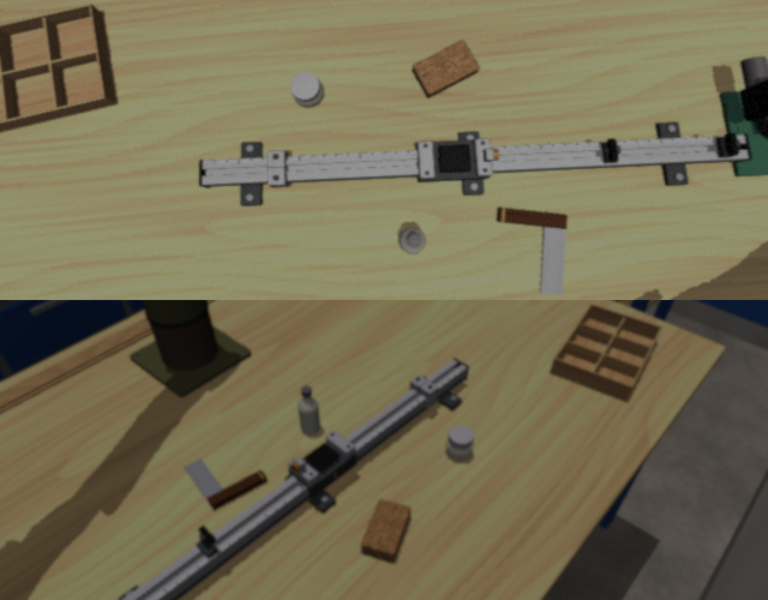

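The top view shows the carriage button at about pixel (380,232), the collar at (235,239), and a clear corridor along the rail. The networks' points agree with it. I'll fit the rail direction and start the approach.

```bash
python3 - <<'E'
from h import *
s=viewer.snapshot('top')
vv,uu=np.mgrid[170:270:2,160:620:2]
P=np.array([world(s,(u,v)) for u,v in zip(uu.ravel(),vv.ravel())])
m=(P[:,2]>.046)&(P[:,2]<.058)&(abs(P[:,0]-.5)<.07)&(P[:,1]>-.35)
Q=P[m][:,:2]
for _ in range(3):
    k=np.polyfit(Q[:,1],Q[:,0],1); e=Q[:,0]-np.polyval(k,Q[:,1]); Q=Q[abs(e)<.024]
print(len(Q),k,e.std(), np.degrees(np.arctan(k[0])), np.median(P[m][:,2]))
E
```

```text
1025 [0.05079705 0.50621855] 0.013417614935052852 2.907957116716127 0.05149484876280397
```

Request:
play_rows:
  commands:
    - {"delta_rot":[0,0,0.08],"travel":[1,-0.9,0],"gripper":-1}
    - {"delta_rot":[0,0,0.08],"travel":[1,-0.9,0],"gripper":-1}
    - {"delta_rot":[0,0,0.08],"travel":[1,-0.9,0],"gripper":-1}
    - {"delta_rot":[0,0,0.08],"travel":[1,-0.9,0],"gripper":-1}
    - {"delta_rot":[0,0,0.08],"travel":[1,-0.9,0],"gripper":-1}
  force: 20

```text
clock: 1.68
tool_pos: [0.289, -0.4235, 0.239]
eef_rot: [1.0, 0.026, 0.0, 0.0]
contact_force: [-0.1, -0.7, -0.0]
opening: 0.456
```

Request:
play_rows:
  commands:
    - {"delta_rot":[0,0,0],"travel":[0.7,-1,0],"gripper":-1}
    - {"delta_rot":[0,0,0],"travel":[0.7,-1,0],"gripper":-1}
    - {"delta_rot":[0,0,0],"travel":[0.7,-1,0],"gripper":-1}
    - {"delta_rot":[0,0,0],"travel":[0.7,-1,0],"gripper":-1}

```text
clock: 2.17
tool_pos: [0.3887, -0.2665, 0.2388]
eef_rot: [1.0, 0.028, 0.001, -0.0]
contact_force: [-0.5, -0.3, 0.5]
opening: 0.012
```

Request:
play_rows:
  commands:
    - {"delta_rot":[0,0,0],"travel":[0.7,-1,0],"gripper":-1}
    - {"delta_rot":[0,0,0],"travel":[0.7,-1,0],"gripper":-1}
    - {"delta_rot":[0,0,0],"travel":[0.7,-1,0],"gripper":-1}
    - {"delta_rot":[0,0,0],"travel":[0.7,-1,0],"gripper":-1}
    - {"delta_rot":[0,0,0],"travel":[0.7,-1,0],"gripper":-1}

```text
clock: 2.8
tool_pos: [0.4829, -0.1167, 0.2385]
eef_rot: [1.0, 0.023, -0.0, 0.001]
contact_force: [-0.3, 0.1, -0.7]
opening: 0.001
```

```bash
python3 - <<'E'
from h import *
s=look('wrist',['button_top','carriage_end','collar_face','nock_cup']); save(s,'w1.png')
st=r.get_state(); print(st['tool_pos'],st['contact_force'],st['opening'],st['clock']); print(R.from_quat(st['eef_rot']).as_matrix().round(4))
E
```

```text
wrist button_top 0.75 [259.6 168.1] z-plane [ 0.5023 -0.0585  0.078 ] depth [ 0.5026 -0.0588  0.0798]
wrist carriage_end 0.6 [202.7 157.1] z-plane [0.5074 0.0021 0.058 ] depth [ 0.5109 -0.0065  0.0825]
wrist nock_cup 0.89 [329.3 175.5] z-plane [ 0.5019 -0.1245  0.098 ] depth [ 0.4936 -0.1263  0.0521]
[ 0.48274225 -0.11547617  0.23875726] [-0.4495838  -0.26024441  0.41377106] 0.005930984430689662 3.05
[[ 9.989e-01  4.600e-02 -3.000e-04]
 [ 4.600e-02 -9.989e-01 -7.000e-04]
 [-3.000e-04  7.000e-04 -1.000e+00]]
```

View pics/w1.png

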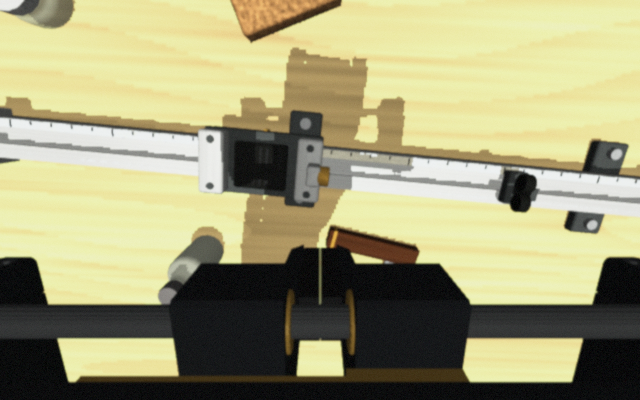

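The wrist view shows the button at (260,167), between the cheeks at (211,160) and (305,170), with the cup at (322,177) on the saw side. The finger tips are shut. Next I go over the button and down.

Request:
play_rows:
  commands:
    - {"delta_rot":[0,0,0],"travel":[0.15,-0.363,0],"gripper":-1}
    - {"delta_rot":[0,0,0],"travel":[0.15,-0.363,0],"gripper":-1}
    - {"delta_rot":[0,0,0],"travel":[0.15,-0.363,0.35],"gripper":-1}
    - {"delta_rot":[0,0,0],"travel":[0.15,-0.363,0.65],"gripper":-1}
    - {"delta_rot":[0,0,0],"travel":[0.15,-0.363,0.85],"gripper":-1}
    - {"delta_rot":[0,0,0],"travel":[0.15,-0.363,0.93],"gripper":-1}
    - {"delta_rot":[0,0,0],"travel":[0.15,-0.363,0.93],"gripper":-1}
    - {"delta_rot":[0,0,0],"travel":[0.15,-0.363,0.93],"gripper":-1}

```text
clock: 4.05
tool_pos: [0.5039, -0.0584, 0.1003]
eef_rot: [1.0, 0.025, 0.001, 0.0]
contact_force: [1.0, -0.4, 0.1]
opening: 0.008
```

```bash
python3 - <<'E'
from h import *
s=look('top',['button_top','nock_cup','collar_face']); b=viewer.snapshot('scene'); w=viewer.snapshot('wrist')
f=lambda s,a,c:cv2.resize(s['color'][a:a+130,c:c+200,::-1],(600,390))
cv2.imwrite('pics/c2.png',np.hstack([cv2.resize(f(s,170,280),(400,260)),cv2.resize(f(b,140,170),(400,260))]))
st=r.get_state(); print(st['tool_pos'],st['contact_force'],st['clock']); print(R.from_quat(st['eef_rot']).as_matrix().round(4))
E
```

```text
top button_top 0.36 [376.  228.7] z-plane [ 0.5095 -0.055   0.078 ] depth [ 0.4843 -0.0281  0.2627]
top collar_face 0.83 [236.7 240.9] z-plane [0.5149 0.2167 0.058 ] depth [0.5131 0.2145 0.0708]
[ 0.50348467 -0.05807027  0.09976348] [ 0.43415048 -0.26543897  0.27100199] 4.35
[[ 9.988e-01  4.950e-02  1.100e-03]
 [ 4.950e-02 -9.988e-01 -1.000e-04]
 [ 1.100e-03  2.000e-04 -1.000e+00]]
```

View pics/c2.png

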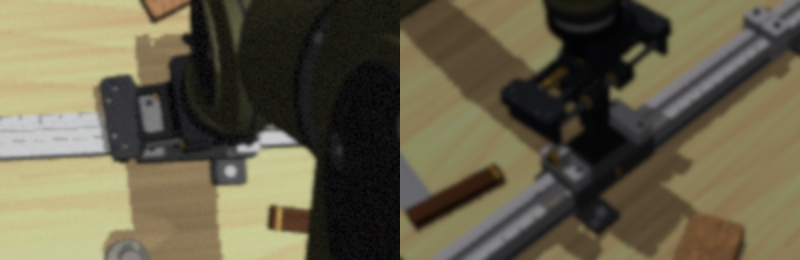

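The tips hang over the black pad, between the cheeks (right half, around (600,130)). Pressing now.

Request:
play_rows:
  commands:
    - {"delta_rot":[0,0,0],"travel":[0,0,0.08],"gripper":-1}
    - {"delta_rot":[0,0,0],"travel":[0,0,0.13],"gripper":-1}
    - {"delta_rot":[0,0,0],"travel":[0,0,0.155],"gripper":-1}
    - {"delta_rot":[0,0,0],"travel":[0,0,0.175],"gripper":-1}
    - {"delta_rot":[0,0,0],"travel":[0,0,0.175],"gripper":-1}
    - {"delta_rot":[0,0,0],"travel":[0,0,0.175],"gripper":-1}

```text
clock: 5.1
tool_pos: [0.5028, -0.058, 0.0732]
eef_rot: [1.0, 0.025, -0.0, 0.0]
contact_force: [-1.6, 0.5, 8.9]
opening: 0.007
```

Pressed about 4.5 mm at 8.9 N, so the brake is free. I'll press slightly deeper and push gently.

Request:
play_rows:
  commands:
    - {"delta_rot":[0,0,0],"travel":[0,0,0.007],"gripper":-1}
    - {"delta_rot":[0,0,0],"travel":[0,-0.02,0.007],"gripper":-1}
    - {"delta_rot":[0,0,0],"travel":[0,-0.06,0.007],"gripper":-1}
    - {"delta_rot":[0,0,0],"travel":[0,-0.12,0.007],"gripper":-1}
    - {"delta_rot":[0,0,0],"travel":[0,-0.18,0.007],"gripper":-1}
    - {"delta_rot":[0,0,0],"travel":[0,-0.24,0.007],"gripper":-1}
    - {"delta_rot":[0,0,0],"travel":[0,-0.3,0.007],"gripper":-1}
    - {"delta_rot":[0,0,0],"travel":[0,-0.36,0.007],"gripper":-1}
    - {"delta_rot":[0,0,0],"travel":[0,-0.4,0.007],"gripper":-1}
    - {"delta_rot":[0,0,0],"travel":[0,-0.4,0.007],"gripper":-1}

```text
clock: 6.35
tool_pos: [0.5057, 0.0028, 0.0732]
eef_rot: [1.0, 0.025, 0.006, -0.0]
contact_force: [5.2, 0.9, 9.1]
opening: 0.006
```

```bash
python3 - <<'E'
from h import *
s=look('top',['carriage_end','collar_face','nock_cup']);b=look('scene',['carriage_end','collar_face','nock_cup'])
st=r.get_state(); print(st['tool_pos'],st['contact_force'],st['clock']); print(R.from_quat(st['eef_rot']).as_matrix().round(4))
E
```

```text
top collar_face 0.9 [235.3 241. ] z-plane [0.5149 0.2194 0.058 ] depth [0.5132 0.2172 0.0708]
top collar_face 0.31 [371.7 159.4] z-plane [ 0.6544 -0.0669  0.058 ] depth [0.4437 0.0423 0.7579]
scene carriage_end 0.96 [306.8 186. ] z-plane [0.509  0.0656 0.058 ] depth [0.524  0.049  0.0815]
scene collar_face 0.69 [349.6 159.8] z-plane [0.5288 0.2046 0.058 ] depth [0.5254 0.2094 0.0526]
scene nock_cup 0.3 [274.1 227.6] z-plane [ 0.5635 -0.0975  0.098 ] depth [ 0.5238 -0.0623  0.032 ]
[0.50563166 0.00266813 0.07317923] [5.35025251 1.06709166 8.18005125] 6.75
[[ 9.987e-01  4.980e-02  1.120e-02]
 [ 4.980e-02 -9.988e-01  1.300e-03]
 [ 1.120e-02 -7.000e-04 -9.999e-01]]
```

Request:
play_rows:
  commands:
    - {"delta_rot":[0,0,0],"travel":[0.007,0,0],"gripper":-1}
    - {"delta_rot":[0,0,0],"travel":[0.01,-0.03,0],"gripper":-1}
    - {"delta_rot":[0,0,0],"travel":[0.013,-0.09,0],"gripper":-1}
    - {"delta_rot":[0,0,0],"travel":[0.013,-0.16,0],"gripper":-1}
    - {"delta_rot":[0,0,0],"travel":[0.013,-0.23,0],"gripper":-1}
    - {"delta_rot":[0,0,0],"travel":[0.013,-0.3,0],"gripper":-1}
    - {"delta_rot":[0,0,0],"travel":[0.013,-0.37,0],"gripper":-1}
    - {"delta_rot":[0,0,0],"travel":[0.013,-0.44,0],"gripper":-1}
    - {"delta_rot":[0,0,0],"travel":[0.013,-0.51,0],"gripper":-1}
    - {"delta_rot":[0,0,0],"travel":[0.013,-0.57,0],"gripper":-1}
    - {"delta_rot":[0,0,0],"travel":[0.013,-0.6,0],"gripper":-1}
    - {"delta_rot":[0,0,0],"travel":[0.013,-0.6,0],"gripper":-1}

```text
clock: 8.25
tool_pos: [0.5037, 0.093, 0.0733]
eef_rot: [1.0, 0.025, 0.006, -0.001]
contact_force: [5.8, 0.6, 7.5]
opening: 0.004
```

```bash
python3 - <<'E'
from h import *
a=look('top',['collar_face','carriage_end']);b=look('scene',['carriage_end','collar_face'])
w=look('wrist',['carriage_end','collar_face','button_top'])
cv2.imwrite('pics/c3.png',np.hstack([cv2.resize(x[:,:,::-1],(400,260)) for x in (b['color'][120:250,210:410],w['color'])]))
st=r.get_state(); print(st['tool_pos'],st['contact_force'],st['clock']); print(R.from_quat(st['eef_rot']).as_matrix().round(4))
E
```

```text
scene carriage_end 0.8 [330.1 170.9] z-plane [0.5176 0.1416 0.058 ] depth [0.5325 0.1227 0.0817]
scene collar_face 0.68 [350.5 155.4] z-plane [0.5204 0.2189 0.058 ] depth [0.5246 0.2129 0.0646]
wrist carriage_end 0.77 [215.1 224.8] z-plane [0.516  0.1494 0.058 ] depth [0.5249 0.1411 0.0836]
wrist collar_face 0.67 [ 86.  216.8] z-plane [0.517  0.2171 0.058 ] depth [0.5182 0.2144 0.0616]
wrist button_top 0.75 [324.7 250. ] z-plane [0.513  0.0914 0.078 ] depth [0.5129 0.0914 0.0778]
[0.50364817 0.09306856 0.07331571] [6.60732041 0.35978272 9.70093484] 8.75
[[ 0.9987  0.0492  0.0122]
 [ 0.0492 -0.9988  0.0026]
 [ 0.0123 -0.002  -0.9999]]
```

View pics/c3.png

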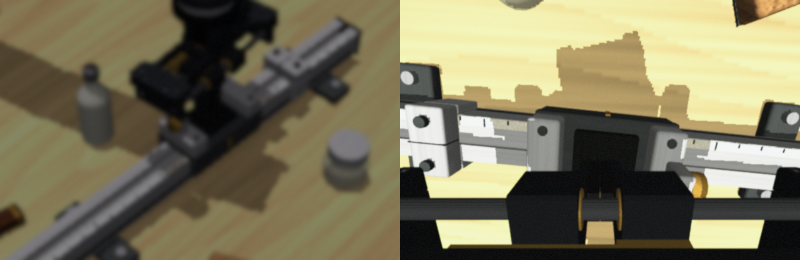

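The carriage is following (end at about y 0.149, collar face 0.217). My tool yaw is about 6° off the rail, which is why the tips drift sideways on the pad: −9 mm of the ±22 mm available. I'll correct sideways while pushing.

Request:
play_rows:
  commands:
    - {"delta_rot":[0,0,0],"travel":[0.015,0,0],"gripper":-1}
    - {"delta_rot":[0,0,0],"travel":[0.035,-0.01,0],"gripper":-1}
    - {"delta_rot":[0,0,0],"travel":[0.045,-0.05,0],"gripper":-1}
    - {"delta_rot":[0,0,0],"travel":[0.05,-0.1,0],"gripper":-1}
    - {"delta_rot":[0,0,0],"travel":[0.055,-0.15,0],"gripper":-1}
    - {"delta_rot":[0,0,0],"travel":[0.06,-0.2,0],"gripper":-1}
    - {"delta_rot":[0,0,0],"travel":[0.065,-0.25,0],"gripper":-1}
    - {"delta_rot":[0,0,0],"travel":[0.07,-0.3,0],"gripper":-1}
    - {"delta_rot":[0,0,0],"travel":[0.075,-0.35,0],"gripper":-1}
    - {"delta_rot":[0,0,0],"travel":[0.08,-0.39,0],"gripper":-1}
    - {"delta_rot":[0,0,0],"travel":[0.08,-0.4,0],"gripper":-1}
    - {"delta_rot":[0,0,0],"travel":[0.08,-0.4,0],"gripper":-1}

```text
clock: 10.25
tool_pos: [0.5069, 0.1526, 0.0724]
eef_rot: [1.0, 0.025, 0.0, -0.0]
contact_force: [-1.5, 0.6, 9.1]
opening: 0.008
```

Request:
play_rows:
  commands:
    - {"delta_rot":[0,0,0],"travel":[0.001,-0.01,0],"gripper":-1}
    - {"delta_rot":[0,0,0],"travel":[0.002,-0.02,0],"gripper":-1}
    - {"delta_rot":[0,0,0],"travel":[0.003,-0.03,0],"gripper":-1}
    - {"delta_rot":[0,0,0],"travel":[0.004,-0.04,0],"gripper":-1}
    - {"delta_rot":[0,0,0],"travel":[0.005,-0.05,0],"gripper":-1}
    - {"delta_rot":[0,0,0],"travel":[0.006,-0.06,0],"gripper":-1}

```text
clock: 11.0
tool_pos: [0.5072, 0.1598, 0.0723]
eef_rot: [1.0, 0.024, 0.0, 0.001]
contact_force: [-0.2, -5.0, 8.2]
opening: 0.006
```

```bash
python3 - <<'E'
from h import *
w=look('wrist',['carriage_end','collar_face','button_top']); save(w,'w4.png')
st=r.get_state(); print(st['tool_pos'],st['contact_force'],st['clock']); print(R.from_quat(st['eef_rot']).as_matrix().round(4))
E
```

```text
wrist carriage_end 0.63 [217.8 229.8] z-plane [0.5173 0.2143 0.058 ] depth [0.5262 0.2069 0.0818]
wrist button_top 0.9 [327.3 249.6] z-plane [0.5174 0.1571 0.078 ] depth [0.5168 0.157  0.0766]
[0.50727677 0.15979478 0.0723179 ] [-1.57968812 -4.15333119  9.47033358] 11.2
[[ 9.988e-01  4.810e-02  1.000e-04]
 [ 4.810e-02 -9.988e-01 -2.000e-03]
 [ 0.000e+00  2.000e-03 -1.000e+00]]
```

View pics/w4.png

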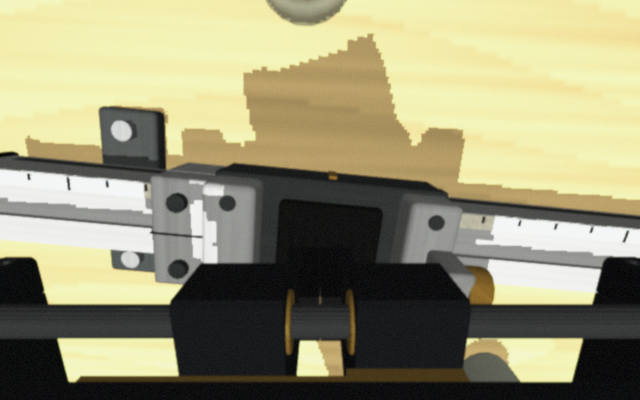

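The carriage cheek meets the collar at about (205,225), and the push reaction has risen to 4–5 N. One small extra push to confirm the stop, then I relax it and lift straight up.

Request:
play_rows:
  commands:
    - {"delta_rot":[0,0,0],"travel":[0.001,-0.007,0],"gripper":-1}
    - {"delta_rot":[0,0,0],"travel":[0.001,-0.015,0],"gripper":-1}
    - {"delta_rot":[0,0,0],"travel":[0.001,-0.015,0],"gripper":-1}

```text
clock: 11.58
tool_pos: [0.5073, 0.1602, 0.0722]
eef_rot: [1.0, 0.023, -0.0, 0.002]
contact_force: [-1.2, -6.0, 9.1]
opening: 0.006
```

Request:
play_rows:
  commands:
    - {"delta_rot":[0,0,0],"travel":[0,0.01,0],"gripper":-1}
    - {"delta_rot":[0,0,0],"travel":[0,0.018,0],"gripper":-1}
    - {"delta_rot":[0,0,0],"travel":[0,0.018,0],"gripper":-1}

```text
clock: 11.95
tool_pos: [0.5073, 0.16, 0.0723]
eef_rot: [1.0, 0.024, -0.0, 0.001]
contact_force: [-0.9, -2.0, 8.8]
opening: 0.003
```

Request:
play_rows:
  commands:
    - {"delta_rot":[0,0,0],"travel":[0,0,-0.015],"gripper":-1}
    - {"delta_rot":[0,0,0],"travel":[0,0,-0.03],"gripper":-1}
    - {"delta_rot":[0,0,0],"travel":[0,0,-0.045],"gripper":-1}
    - {"delta_rot":[0,0,0],"travel":[0,0,-0.07],"gripper":-1}
    - {"delta_rot":[0,0,0],"travel":[0,0,-0.12],"gripper":-1}
    - {"delta_rot":[0,0,0],"travel":[0,0,-0.3],"gripper":-1}
    - {"delta_rot":[0,0,0],"travel":[0,0,-0.6],"gripper":-1}
    - {"delta_rot":[0,0,0],"travel":[0,0,-0.9],"gripper":-1}
    - {"delta_rot":[0,0,0],"travel":[0,0,-0.9],"gripper":-1}

```text
clock: 13.08
tool_pos: [0.5094, 0.1618, 0.2102]
eef_rot: [1.0, 0.025, 0.003, -0.001]
contact_force: [0.9, -1.0, 0.0]
opening: 0.003
```

Request:
play_rows:
  commands:
    - {"delta_rot":[0,0,0],"travel":[-0.8,0,-0.3],"gripper":-1}
    - {"delta_rot":[0,0,0],"travel":[-0.8,0,-0.3],"gripper":-1}
    - {"delta_rot":[0,0,0],"travel":[-0.8,0,-0.3],"gripper":-1}
    - {"delta_rot":[0,0,0],"travel":[-0.8,0,-0.3],"gripper":-1}

```text
clock: 13.58
tool_pos: [0.3878, 0.1553, 0.2517]
eef_rot: [1.0, 0.025, 0.0, -0.0]
contact_force: [0.3, -0.1, -0.7]
opening: 0.007
```

```bash
python3 - <<'E'
from h import *
w=look('wrist',['carriage_end','collar_face','button_top']);b=look('scene'); save(w,'w5.png')
a=look('top',['carriage_end','collar_face','button_top','glue_bottle','points_jar'])
c=np.hstack([cv2.resize(x[:,:,::-1],(400,260)) for x in (b['color'][110:240,210:410],w['color'])])
cv2.imwrite('pics/c5.png',c)
st=r.get_state(); print(st['tool_pos'],st['contact_force'],st['clock'])
E
```

```text
wrist carriage_end 0.58 [265.9  48.4] z-plane [0.5173 0.2139 0.058 ] depth [0.5129 0.2098 0.0832]
wrist collar_face 0.71 [264.7  47.4] z-plane [0.5181 0.215  0.058 ] depth [0.5136 0.2108 0.0837]
wrist button_top 0.61 [323.   49.1] z-plane [0.5159 0.1592 0.078 ] depth [0.5157 0.1592 0.0791]
wrist button_top 0.6 [263.7  47. ] z-plane [0.5149 0.2127 0.078 ] depth [0.5141 0.2119 0.0824]
scene button_top 0.67 [331.5 163.3] z-plane [0.5159 0.1481 0.078 ] depth [0.5161 0.1478 0.0783]
scene carriage_end 0.69 [349.8 154. ] z-plane [0.5158 0.2218 0.058 ] depth [0.5324 0.1981 0.0843]
scene collar_face 0.64 [347.7 157.6] z-plane [0.5202 0.2077 0.058 ] depth [0.5305 0.1932 0.0746]
scene collar_face 0.35 [200.  239.5] z-plane [ 0.4433 -0.2046  0.058 ] depth [ 0.4111 -0.1878  0.0133]
scene nock_cup 0.78 [314.7 170.9] z-plane [0.5159 0.0858 0.098 ] depth [0.5125 0.0898 0.0928]
scene arrow_saw 0.58 [276.1 223.1] z-plane [ 0.4985 -0.0323  0.    ] depth [ 0.5273 -0.0582  0.0473]
scene glue_bottle 0.95 [258.7 185.1] z-plane [0.3782 0.0277 0.    ] depth [0.4015 0.0084 0.0313]
scene points_jar 0.65 [382.3
[... 332 characters left out ...]
127 0.058 ] depth [0.5088 0.2086 0.0826]
top carriage_end 0.44 [367.1 235.6] z-plane [ 0.5004 -0.0388  0.058 ] depth [ 0.5036 -0.0421  0.0313]
top collar_face 0.74 [235.1 244.1] z-plane [0.5089 0.2202 0.058 ] depth [0.5074 0.2182 0.0694]
top button_top 0.86 [266.6 234.5] z-plane [0.5188 0.1554 0.078 ] depth [0.5187 0.1553 0.0786]
top glue_bottle 0.93 [341.6 298.5] z-plane [0.3846 0.0211 0.    ] depth [0.3858 0.027  0.1152]
top points_jar 0.81 [257.  178.7] z-plane [0.653  0.1751 0.    ] depth [0.6379 0.1688 0.0538]
top points_jar 0.55 [367.6 163. ] z-plane [ 0.6647 -0.0661  0.    ] depth [ 0.6553 -0.0615  0.0317]
[0.38747506 0.15505376 0.25192716] [-0.29171028  0.15175991  0.19962055] 14.575
```

View pics/c5.png

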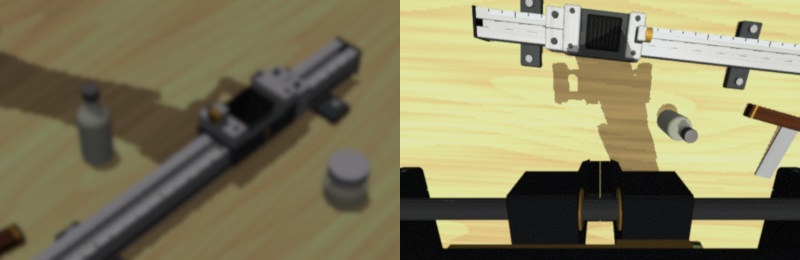

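The carriage sits against the collar at (565,28) in the right half, with the button up. I'll zoom once to check for a gap.

```bash
python3 - <<'E'
import cv2
a=cv2.imread('pics/w5.png');cv2.imwrite('pics/w5z.png',cv2.resize(a[0:110,190:410],(800,400),interpolation=cv2.INTER_CUBIC))
E
```

```text
(no output)
```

View pics/w5z.png

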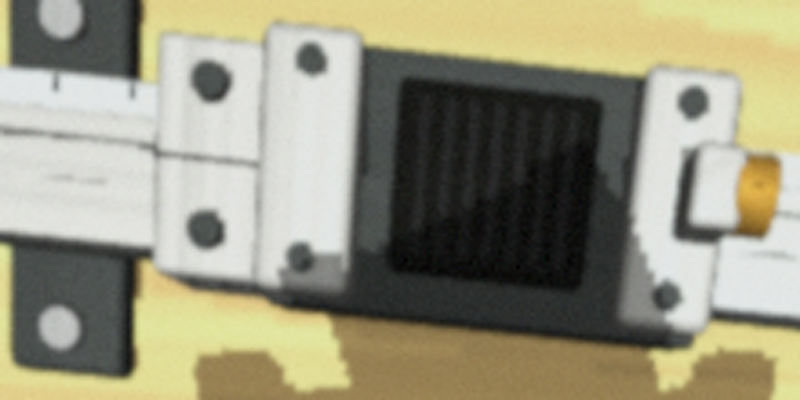

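No gap between collar and carriage at (262,155), and the button is up. Handing in.

```bash
python3 -c "
from plant import r
print(r.finish_job())"
```

```text
the job is handed in; nothing more can be done
None
```

The carriage is back at arrow length, up against the collar with its brake on, and the job is handed in at about 14.6 s of the 48 s allowed. I pressed the brake button with the shut fingertips to about 5 mm (roughly 9 N). I kept it pressed while pushing the carriage about 0.22 m to the collar, then eased the push to about 2 N and lifted straight off.

**Last checks**
- **At the collar:** the push reaction rose from about 0.6 N to 6 N, and the tool moved only 0.4 mm on the final push. The zoomed wrist picture shows no gap between carriage and collar.
- **Brake button:** it reads about 79 mm above the bench, so it is up.
- **Bystanders:** the glue bottle, jar and try square all read within about 1 cm of where they started, which is within the networks' error. The sanding block was only compared between two different cameras, and it agrees within a few mm. The arm touched none of them.

**What disagreed**
- **Network readings:** at the end the scene camera put the carriage end and collar face in the wrong order, by about 14 mm. The top camera showed them about 8 mm apart, and the wrist camera about 1 mm. I went by the picture and the contact force.
- **My tool angle:** it was about 6° off the rail, so the tips slid up to 9 mm sideways on the pad, with up to about 6.6 N of side force. They stayed on the button throughout, and I partly corrected the offset during the push.

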